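# Find the thread hand of a window fan's hub cap and lift it off

## Robot

A 7-joint arm with a two-finger parallel gripper is mounted at the origin on the work surface. World frame = base frame: x ahead of the robot, y to its left, z up, the work surface at z = 0. Lengths are in m, angles in rad, forces in N, time in s.
With the tool pointing down it reaches from about 0.425 to 1.025 m from the base axis. Payload 9.4 kg.
Tool frame: the origin (TCP) lies at the centre of the arm's flange, where the gripper is bolted on; the fingertips stand 173 mm ahead of it and the grasp point (between the pads) lies 155 mm ahead of it (manip.hold_point_z is the distance from the TCP to the grasp point, in m); y points along the fingers, z is the direction in which the jaws open and shut, and the axes are right-handed (so a half turn about y gives the same grasp; the last joint's range is limited). The gripper opens to 85 mm and grips with 20 to 120 N. Pads are 22 mm wide; open, the fingers measure 114 mm over their backs; the gripper's body (76 mm by 85 mm) begins 54 mm behind the grasp point. The pads swing forward as they close: fully open they stand 13 mm farther back than shut.
Start: joints at [-1.314, 0.599, -0.003, 1.599, 0.002, 0.943, -0.08], TCP at [0.238, 0.685, 0.405] pointing down, gripper open.
Joint ranges: [-2.57, 2.57], [-0.35, 1.97], [-1.29, 1.29], [0.11, 2.56], [-1.05, 4.19], [0.11, 1.86], [-2.63, 2.63]. Speed limits (rad/s): [2.22, 2.22, 3.01, 3.01, 3.14, 3.14, 3.14].

## Interface

Orientations are given as a rotation vector (axis times angle).
In Python, from cell import manip gives the robot as it stands.
- The arm moves only by the tool send_rows, never from a script. Its argument "targets" is one flat list of numbers, 4 for each row, row after row: the shift along the tool's x, y, z in m, then the turn about the tool's y in rad. In form: [x, y, z, yaw, x, y, z, yaw, ...]. A call has 1 to 10 rows; each row shifts and turns the pose as measured when the row begins, along the tool's axes as they then stand; what a row does not reach is not made up. A row lasts 1/12 s, in which the tool goes at most 41.7 mm and 7.16 degrees, less where a joint would pass 70% of its speed; a pose out of reach is approached as far as the arm can. A call with a gripper value outside its range is refused whole. "gripper" is the closure in counts, from 0 (fully open) to 255 (shut), set as the call begins (left out, the last holds). The fingers move at their own pace and stop on an object; "squeeze" is the grip in N (left out, the last holds). Time passes only in rows, so rows that do not move let the fingers close. It gives the time, the measured TCP pose, the force and the opening at its end, in the units of the state.
- manip.read_state(): the state, without advancing time (a new reading comes with each control period).
- manip.get_image(name): name is "scene" or "top" or "wrist"; returns a dict with "color" (400x640x3 uint8, red, green, blue), "z_map" (400x640 float32, m along the optical axis (not along the pixel's ray), 0 where there is no reading), "fovy" (degrees; the focal length in pixels is half the picture's height over the tangent of half this angle, whatever the lens; pixels are square), "cx", "cy" (the principal point, pixels), "extrinsics" (4x4, takes a point from world to camera coordinates). Camera axes: x right, y up, looking along -z (the intrinsics and any distortion apply to the point x, -y, -z); pixel columns grow to the right and rows downward; lengths in m; the calibration is good to about 2 mm. The wrist camera is an equidistant fisheye: a pixel r from the principal point sees the ray r / f radians off the axis. A picture is of the moment at which its call begins.
- manip.finish_job(): hands the job in, once; it reports no verdict.
Trained networks look in a picture, given as the dict that the camera call returned (one of the last four; its "shot" number tells which), for a name from the list of things; names that differ only in an ending like _2 or _b are one class to them, and where a whole thing is asked for, a point or a joint stands for the part that bears it (a point fixed in the world has none). Each returns a list of dicts, best first, with "p" (0 to 1); they miss things now and then, are a little off and sometimes report something else, mostly with a low value. They report only what shows in the picture. A call takes as long as a camera call. They do not tell look-alikes from the thing itself.
- manip.boxes_of(picture, thing): "point" ([x, y, z] in m, in world coordinates, good to about 4 mm: the middle of the surface that is visible of it).
- manip.spot_point(picture, thing): "point" ([x, y, z] in m, in world coordinates, good to about 4 mm: a listed point, or the origin of a listed thing).
The state is a dict: "t": time; "joint_pos": joint angles; "joint_velocities": joint speeds; "joint_torque": joint torques, N m; "tcp_pos": TCP position; "eef_rot": TCP orientation; "wrist_force": force on the tool from outside, world axes, zero at the start; "wrist_torque": the same for the moment, N m; "grip_width": finger opening in m.
Only numpy, scipy, OpenCV 4.12 (cv2) and the standard library are available. Lean on these libraries where they do the work, as an engineer would, in place of code of your own. Each camera call takes 0.05 s, during which the arm holds its last target.

## Task

The den's twin window fan lies on its back with its grille off so that its blades can be cleaned. Unscrew the hub cap of the rotor next to the fan's speed knob: its thread may be right- or left-handed and no mark tells which, so feel which way it gives, turn it down on its hub until it is loose (a good sixth of a turn or more), and then lift it off. Finish while holding the cap in the gripper, upright and still, about 6 cm above the hub it came off; leave the other cap screwed on and do not disturb the other things on the shelf.

Things in the scene. Friction and masses are not known exactly. Their poses are not given: they have to be found in the camera images.
- window_fan: white twin window fan on its back, fixed, grille off. Case 240 (x) x 550 mm (y, ends included), bezel 88 mm above the shelf, with two round openings 196 mm across at y = +110 and -110 mm, a braked (unmoving) five-blade rotor in each: blades under 70 mm, hub face (68 mm across) at 75 mm above the shelf, a cap on each hub. Origin: centre of underside; z up.
- fan_knob (a point): the fan's grey speed knob, 38 mm across, standing 22 mm above the bezel level on the middle of one end piece, at y = +247 or -247 mm of the fan: which end varies. The other end piece is plain, with louvre slots. This point: on the knob's axis, 100 mm above the shelf.
- cap_1_centre (a point): centre of the cap on the hub at y = +110 mm of the fan: round fluted black plastic, 46 mm across, 34 mm high, 30-50 g, low crown with a raised rib along its x axis. Point on its axis, 17 mm above its rim; z up. Screwed home: point 92 mm above the shelf, rim on the hub face, crown 21 mm above the bezel, x axis within 3 degrees of the fan's x axis.
- cap_2_centre (a point): centre of the cap on the hub at y = -110 mm of the fan; same shape, height and axes as cap_1. The rotors spin opposite ways, so one cap has a right-hand thread (loosens anticlockwise seen from above), the other a left-hand one (loosens clockwise); which is which varies and no mark shows it.
- cap_1: the cap of point cap_1_centre; origin at the centre of its rim. Coarse lug thread: turned the loosening way it turns easily, climbs 2 mm at most, is free after 60 degrees and lifts straight off from 65 to 115 degrees (stop at 125). The wrong way it meets a hard stop within 12 degrees, and then does not follow: the fingers slip round it. It cannot be pulled off unturned.
- cap_2: the cap of point cap_2_centre; origin at the centre of its rim. Thread like that of cap_1, but of the opposite hand.
- hub_1 (a point): centre of the hub face at y = +110 mm of the fan, 75 mm above the shelf, where the rim of cap_1 sits. A threaded stub 17 mm high, 35 mm across its ridges, stands on it, inside the cap.
- hub_2 (a point): centre of the hub face at y = -110 mm of the fan, 75 mm above the shelf, where the rim of cap_2 sits; stub as on hub_1.
- speaker_centre (a point): small round aluminium speaker, 72 mm across, 90 mm high, loose; point half-way up. A bystander.
- bowl_centre (a point): glazed blue ceramic bowl, 120 mm across, 60 mm high, loose; point half-way up. A bystander.
- display_cube_centre (a point): closed clear acrylic display cube with a small brass cup in it, 130 mm each way, loose; point half-way up. A bystander.
Mind the look-alikes: they are no part of the job. Leave any turquoise or yellow look-alike of the cap_1 alone.

How it is judged:
On the way:
1. the cap by the knob is turned at least about 50 degrees, still down on its hub (((y of fan_knob in the frame of window_fan above 0 m and (angle between the x axis of cap_1_centre and the x axis of window_fan, either way round above 0.85 rad and z of cap_1_centre in the frame of window_fan below 0.104 m and horizontal distance between cap_1_centre and hub_1 below 0.008 m)) or (y of fan_knob in the frame of window_fan below 0 m and (angle between the x axis of cap_2_centre and the x axis of window_fan, either way round above 0.85 rad and z of cap_2_centre in the frame of window_fan below 0.104 m and horizontal distance between cap_2_centre and hub_2 below 0.008 m)))), for 0.05 s.
At the end, for the whole second after the job is handed in: The cap by the speed knob is held by the fingers at least 34 mm above its screwed-on height, within 60 mm sideways of its hub's axis, upright within 20 degrees, still (under 30 mm/s) and clear of the fan; the other cap sits on its own hub (within 5 mm) (((y of fan_knob in the frame of window_fan above 0 m and (z of cap_1_centre in the frame of window_fan above 0.126 m and horizontal distance between cap_1_centre and hub_1 below 0.06 m and angle between cap_1_centre's own z axis and vertical below 0.35 rad and contact force between cap_1 and the fingers above 0.5 N and contact force between cap_1 and window_fan below 0.2 N and linear speed of cap_1 below 0.03 m/s and z of cap_2_centre in the frame of window_fan below 0.096 m and horizontal distance between cap_2_centre and hub_2 below 0.005 m)) or (y of fan_knob in the frame of window_fan below 0 m and (z of cap_2_centre in the frame of window_fan above 0.126 m and horizontal distance between cap_2_centre and hub_2 below 0.06 m and angle between cap_2_centre's own z axis and vertical below 0.35 rad and contact force between cap_2 and the fingers above 0.5 N and contact force between cap_2 and window_fan below 0.2 N and linear speed of cap_2 below 0.03 m/s and z of cap_1_centre in the frame of window_fan below 0.096 m and horizontal distance between cap_1_centre and hub_1 below 0.005 m)))); the arm keeps its last pose, push and grip.
It fails at once if the other cap is shifted by more than 10 mm or turned by more than about 29 degrees ((y of fan_knob in the frame of window_fan above 0 m and (distance of cap_2_centre from where it was at the start of the episode above 0.01 m or angle between the x axis of cap_2_centre and the x axis of window_fan, either way round above 0.5 rad)) or (y of fan_knob in the frame of window_fan below 0 m and (distance of cap_1_centre from where it was at the start of the episode above 0.01 m or angle between the x axis of cap_1_centre and the x axis of window_fan, either way round above 0.5 rad))).
It fails at once if a bystander (speaker, bowl, display cube) is moved by more than 20 mm (distance of any of speaker_centre, bowl_centre, display_cube_centre from where it was at the start of the episode above 0.02 m).
It also fails if it takes over 40 s, if anything falls off the work surface, if the arm or the gripper's body presses on something with over 40 N, if the wrist force passes 120 N, or if a joint passes its speed limit or range.

## Working session

There is one attempt and no reset: what is moved stays moved. The work goes in short steps, Python scripts to look and compute and a tool call to move; the robot and the scene stay as the last step left them, time stands still between calls to the robot, and variables do not carry over. Pictures are saved under pics/ and viewed, and the job is handed in when it is done.

Besides the shell and the picture viewer there is one more tool, called by a JSON object that holds its "fn" and its "kwargs", one argument or row to a line. send_rows: Moves the arm, as the interface text tells. Its arguments: {"type":"object","properties":{"targets":{"type":"array"},"gripper":{"type":"number"},"squeeze":{"type":"number"}},"required":["targets"]}

```bash
ls; mkdir -p pics; python3 - <<'E'
from cell import manip
import cv2,numpy as np
s=manip.read_state();print(s)
print(manip.hold_point_z)
for n in("scene","top"):
    p=manip.get_image(n);cv2.imwrite(f"pics/{n}1.png",p["color"][:,:,::-1])
    print(n,p["fovy"],p["cx"],p["cy"],np.round(p["extrinsics"],3).tolist())
    for th in("window_fan","fan_knob","cap_1_centre","hub_1","speaker_centre","bowl_centre","display_cube_centre"):
        print(th,[(np.round(d["point"],3).tolist(),round(d["p"],2)) for d in manip.spot_point(p,th)][:4])
E
```

```text
pics
{'t': 0.0, 'joint_pos': array([-1.31371344,  0.60013474, -0.0025315 ,  1.60017612,  0.00178643,
        0.94292442, -0.0797853 ]), 'joint_velocities': array([ 0.00154499, -0.0002414 , -0.00010529, -0.00074743,  0.00033864,
        0.00178648,  0.0008811 ]), 'joint_torque': array([-5.55420030e-06, -7.76454306e+01,  1.56441651e+00, -2.58006155e+01,
        1.21879412e-02,  8.92872806e-03,  8.18537877e-07]), 'tcp_pos': array([0.23744885, 0.68477579, 0.40379345]), 'eef_rot': array([-1.55652313,  0.26204887, -0.26184638]), 'wrist_force': array([1.02692342, 0.75124998, 0.14124402]), 'wrist_torque': array([ 0.0300624 , -0.04324347,  0.00764711]), 'grip_width': 0.08581064567912454}
0.1547
scene 57.97141027217568 314.6943306858528 197.98774028634548 [[-0.809, 0.587, -0.003, 0.449], [-0.359, -0.49, 0.794, 0.126], [0.465, 0.644, 0.608, -1.48], [0.0, 0.0, 0.0, 1.0]]
window_fan [([0.516, 0.03, 0.006], 0.75)]
fan_knob [([0.547, 0.274, 0.102], 0.82)]
cap_1_centre [([0.533, 0.137, 0.095], 0.76), ([0.743, 0.141, 0.02], 0.53), ([0.302, 0.166, 0.017], 0.5)]
hub_1 [([0.53, 0.135, 0.075], 0.92), ([0.507, -0.081, 0.075], 0.57)]
speaker_centre [([0.558, -0.531, 0.044], 0.84)]
bowl_centre [([0.788, -0.028, 0.028], 0.69)]
display_cube_centre []
top 42.866452967797684 325.95259150896504 210.7701400832508 [[0.015, -1.0, -0.003, 0.018], [0.978, 0.014, 0.207, -0.573], [-0.207, -0.006, 0.978, -1.491], [0.0, 0.0, 0.0, 1.0]]
window_fan [([0.529, 0.137, 0.07], 0.74), ([0.515, 0.032, 0.0], 0.66), ([0.529, 0.138, 0.073], 0.37)]
fan_knob [([0.548, 0.274, 0.1], 0.56)]
cap_1_centre [([0.303, 0.169, 0.018], 0.73), ([0.556, -0.527, 0.045], 0.71), ([0.537, 0.139, 0.093], 0.69), ([0.546, 0.276, 0.099], 0.6)]
hub_1 [([0.529, 0.133, 0.072], 0.93), ([0.503, -0.077, 0.074], 0.93)]
speaker_centre [([0.559, -0.526, 0.045], 0.78)]
bowl_centre [([0.793, -0.027, 0.03], 0.57)]
display_cube_centre []
```

View pics/scene1.png

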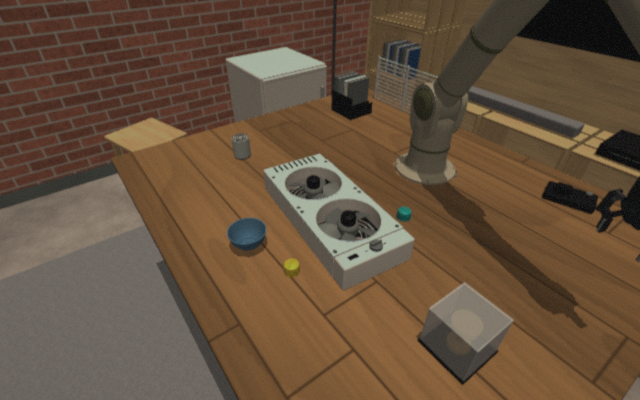

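View pics/top1.png

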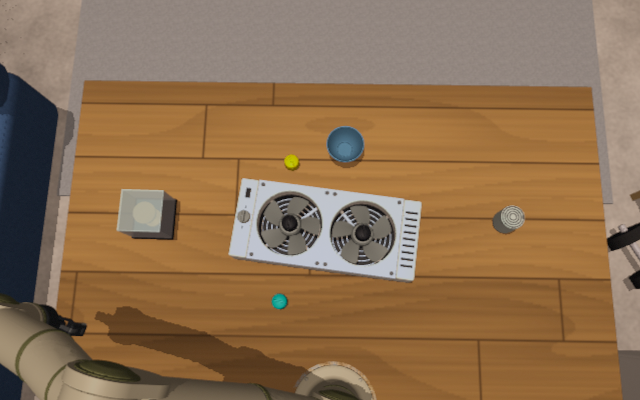

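Knob at top-image (243,216), so the target is the black cap at (290,223), world about (0.533, 0.137). The other candidates are black at (362,233), which is the far hub, turquoise at (279,301) and yellow at (291,161), both look-alikes. I'll confirm in an enlarged crop and work out the move.

```bash
cat > h.py <<'E'
from cell import manip
import cv2,numpy as np
from scipy.spatial.transform import Rotation as R
def st():
    s=manip.read_state();r=R.from_rotvec(s["eef_rot"]).as_matrix();p=s["tcp_pos"]
    print("t",round(s["t"],2),"tcp",p.round(4),"grasp",(p+r[:,1]*manip.hold_point_z).round(4),"w",round(s["grip_width"],4))
    print("x",r[:,0].round(3),"y",r[:,1].round(3),"z",r[:,2].round(3),"q",s["joint_pos"].round(2),"F",s["wrist_force"].round(1),"T",s["wrist_torque"].round(2))
    return s,p,r
def world(p,zc=None):
    f=p["color"].shape[0]/2/np.tan(np.radians(p["fovy"])/2)
    v,u=np.mgrid[:400,:640];z=p["z_map"]
    c=np.stack([(u-p["cx"])/f*z,-(v-p["cy"])/f*z,-z],-1)
    E=p["extrinsics"];return (c-E[:3,3])@E[:3,:3]
E
python3 - <<'E'
from h import *
s,p,r=st()
im=manip.get_image("top");c=im["color"]
cv2.imwrite("pics/crop1.png",cv2.resize(c[170:290,220:430],None,fx=3.6,fy=3.6,interpolation=cv2.INTER_CUBIC)[:,:,::-1])
W=world(im);
for name,(u0,u1,v0,v1) in {"A":(278,302,210,237),"B":(350,375,220,246)}.items():
    w=W[v0:v1,u0:u1].reshape(-1,3);k=(w[:,2]>.100)&(w[:,2]<.115);q=w[k]
    print(name,k.sum(),q.mean(0).round(4),(q.max(0)+q.min(0))[:2]/2,(np.ptp(q,axis=0)).round(3))
g=p+r[:,1]*manip.hold_point_z
d=np.array([.532,.136,.098])-g
print("world shift",d,"tool shift",r.T@d)
E
```

```text
t 0.8 tcp [0.2375 0.685  0.4047] grasp [0.2375 0.685  0.25  ] w 0.0857
x [ 0.945 -0.328  0.   ] y [ 0.  0. -1.] z [0.328 0.945 0.   ] q [-1.31  0.6  -0.    1.6   0.    0.94 -0.08] F [ 0.3  0.3 -0.5] T [0.04 0.02 0.02]
A 179 [0.5284 0.1373 0.1063] [0.52935542 0.13673929] [0.046 0.045 0.015]
B 182 [ 0.5023 -0.0799  0.1062] [ 0.50307273 -0.08129102] [0.045 0.044 0.015]
world shift [ 0.29447529 -0.54898688 -0.15199324] tool shift [ 0.45807078  0.15200037 -0.42222184]
```

View pics/crop1.png

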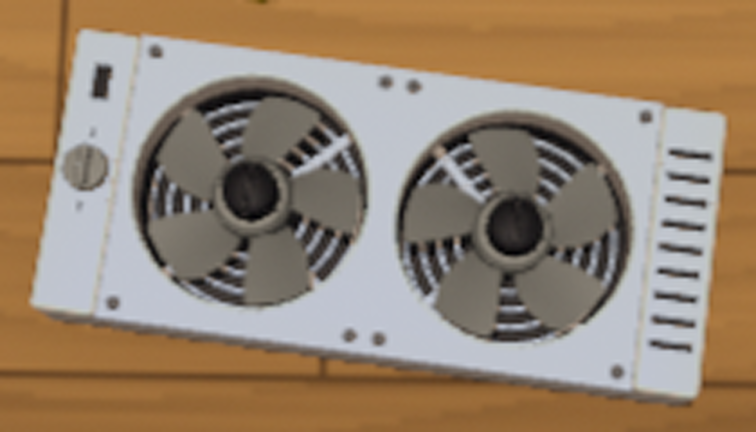

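The crop confirms it: the cap at crop (250,190), beside the grey knob at crop (85,165), is the black fluted target. The louvred end is on the right. Moving over it at height.

{"fn": "send_rows", "kwargs": {
  "targets": [0.03,0,-0.028,0,0.03,0,-0.028,0,0.03,0,-0.028,0,0.03,0,-0.028,0,0.03,0,-0.028,0,0.03,0,-0.028,0,0.03,0,-0.028,0,0.03,0,-0.028,0,0.03,0,-0.028,0,0.03,0,-0.028,0],
  "gripper": 0,
  "squeeze": 50
}}

```text
t: 1.68
tcp_pos: [0.4275, 0.3231, 0.402]
eef_rot: [-1.549, 0.25, -0.246]
wrist_force: [0.7, -0.1, 0.7]
grip_width: 0.0851
```

```bash
python3 - <<'E'
from h import *
s,p,r=st()
g=p+r[:,1]*manip.hold_point_z
print(r.T@(np.array([.530,.1365,.098])-g))
E
```

```text
t 1.68 tcp [0.4275 0.3231 0.402 ] grasp [0.4272 0.3243 0.2473] w 0.0851
x [ 0.95  -0.311 -0.004] y [-0.002  0.008 -1.   ] z [0.311 0.95  0.007] q [-0.74  0.38 -0.01  2.04 -0.01  0.72  0.51] F [ 0.7 -0.1  0.7] T [ 0.02 -0.03 -0.03]
[ 0.15670574  0.1476472  -0.14754813]
```

{"fn": "send_rows", "kwargs": {
  "targets": [0.028,0.01,-0.027,0,0.028,0.01,-0.027,0,0.028,0.01,-0.027,0,0.028,0.01,-0.027,0,0.028,0.01,-0.027,0,0.013,0.01,-0.011,0,0,0,0,0.1,0,0,0,0.1]
}}

```text
t: 2.35
tcp_pos: [0.535, 0.1176, 0.3409]
eef_rot: [-1.52, 0.414, -0.422]
wrist_force: [0.3, -0.4, -1.0]
grip_width: 0.0849
```

```bash
python3 - <<'E'
from h import *
s,p,r=st()
g=p+r[:,1]*manip.hold_point_z
print(r.T@(np.array([.530,.1365,.098])-g))
im=manip.get_image("wrist");cv2.imwrite("pics/w1.png",im["color"][:,:,::-1])
for th in("cap_1_centre","hub_1"):
  for d in manip.spot_point(im,th):print(th,np.round(d["point"],4),round(d["p"],2))
E
```

```text
t 2.35 tcp [0.535  0.1176 0.3409] grasp [0.5362 0.1189 0.1862] w 0.0849
x [ 0.861 -0.509  0.002] y [ 0.007  0.008 -1.   ] z [0.509 0.861 0.011] q [-0.36  0.47  0.06  2.07 -0.06  0.59  0.78] F [ 0.3 -0.4 -1. ] T [-0.01  0.04  0.02]
[-0.01449156  0.08833492  0.01106858]
cap_1_centre [0.5277 0.138  0.0942] 0.93
cap_1_centre [0.7418 0.1464 0.0156] 0.7
```

View pics/w1.png

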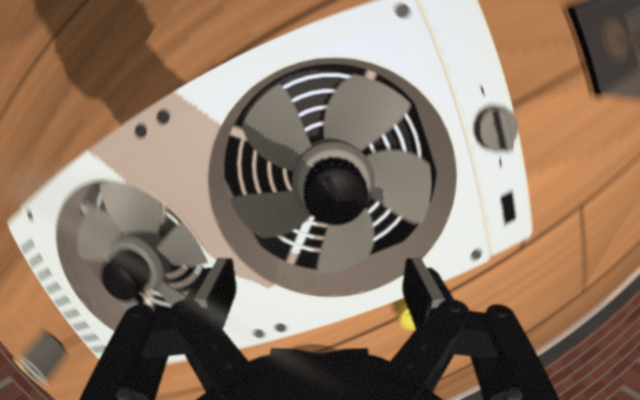

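Wrist view: target cap at (335,190), with the knob at (495,128) on its side of the fan. Turning the wrist first so the last joint has range both ways.

{"fn": "send_rows", "kwargs": {
  "targets": [-0.014,0.02,0.011,0,0,0.01,0,0.12,0,0.01,0,0.12,0,0,0,0.12,0,0,0,0.12,0,0,0,0.12,0,0,0,0]
}}

```text
t: 3.08
tcp_pos: [0.5269, 0.1433, 0.3019]
eef_rot: [-1.373, 0.863, -0.867]
wrist_force: [-0.9, 0.3, 0.6]
grip_width: 0.0856
```

```bash
python3 - <<'E'
from h import *
s,p,r=st()
g=p+r[:,1]*manip.hold_point_z
print(r.T@(np.array([.529,.137,.098])-g))
im=manip.get_image("wrist")
for d in manip.spot_point(im,"cap_1_centre"):print(np.round(d["point"],4),round(d["p"],2))
E
```

```text
t 3.08 tcp [0.5269 0.1433 0.3019] grasp [0.5287 0.1454 0.1472] w 0.0856
x [ 0.44  -0.898 -0.007] y [ 0.011  0.013 -1.   ] z [0.898 0.44  0.016] q [-0.52  0.54  0.21  2.12 -0.25  0.49  0.34] F [-0.9  0.3  0.6] T [-0.01  0.03  0.07]
[ 0.0079602   0.0490708  -0.00422069]
[0.7417 0.1439 0.0185] 0.87
[0.3026 0.1642 0.0188] 0.81
```

{"fn": "send_rows", "kwargs": {
  "targets": [0.008,0.005,-0.004,0,0,0.02,0,0,0,0.015,0,0,0,0.005,0,0,0,0,0,0]
}}

```text
t: 3.6
tcp_pos: [0.5279, 0.1332, 0.2563]
eef_rot: [-1.379, 0.837, -0.846]
wrist_force: [0.1, 0.2, 0.3]
grip_width: 0.0852
```

```bash
python3 - <<'E'
from h import *
s,p,r=st()
g=p+r[:,1]*manip.hold_point_z
print(r.T@(np.array([.529,.137,.098])-g))
im=manip.get_image("wrist");cv2.imwrite("pics/w2.png",im["color"][:,:,::-1])
im=manip.get_image("scene");cv2.imwrite("pics/s2.png",cv2.resize(im["color"][140:300,240:440],None,fx=3,fy=3)[:,:,::-1])
E
```

```text
t 3.6 tcp [0.5279 0.1332 0.2563] grasp [0.5303 0.1356 0.1017] w 0.0852
x [ 0.467 -0.884 -0.007] y [ 0.015  0.016 -1.   ] z [0.884 0.467 0.021] q [-0.46  0.61  0.16  2.15 -0.27  0.38  0.41] F [0.1 0.2 0.3] T [-0.02  0.01 -0.  ]
[-0.00182994  0.0036526  -0.00056604]
```

View pics/w2.png

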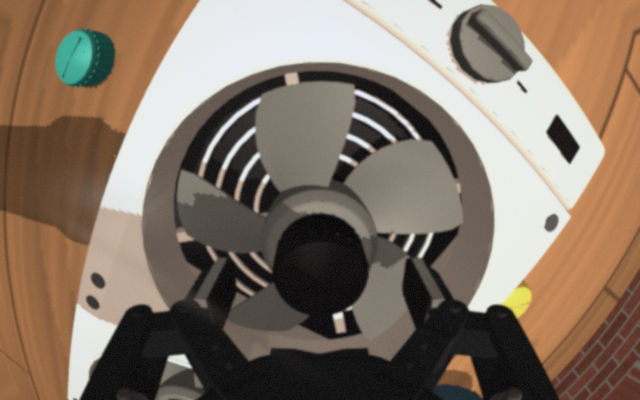

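View pics/s2.png

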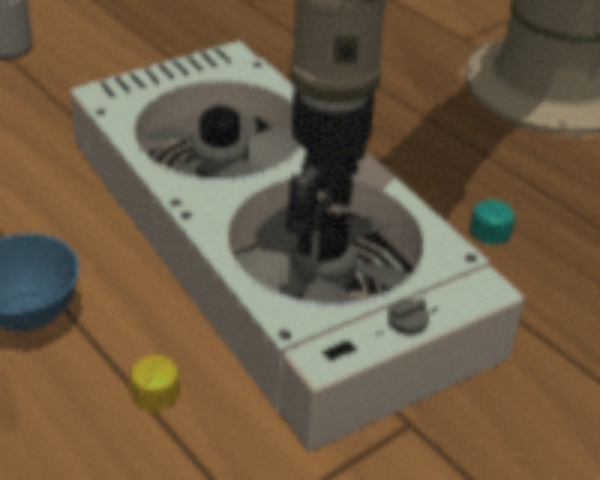

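The cap sits centred between the fingers at wrist (320,265). Lower 3 mm and close.

{"fn": "send_rows", "kwargs": {
  "targets": [-0.001,0.003,0,0,0,0,0,0,0,0,0,0,0,0,0,0,0,0,0,0,0,0,0,0],
  "gripper": 255,
  "squeeze": 50
}}

```text
t: 4.2
tcp_pos: [0.5284, 0.1342, 0.2572]
eef_rot: [-1.375, 0.833, -0.847]
wrist_force: [-0.0, 0.6, 0.2]
grip_width: 0.0445
```

```bash
python3 - <<'E'
from h import *
st()
E
```

```text
t 4.2 tcp [0.5284 0.1342 0.2572] grasp [0.5316 0.1369 0.1025] w 0.0445
x [ 0.468 -0.884 -0.006] y [ 0.021  0.017 -1.   ] z [0.883 0.468 0.027] q [-0.46  0.61  0.16  2.15 -0.27  0.38  0.41] F [-0.   0.6  0.2] T [-0.    0.05  0.02]
```

{"fn": "send_rows", "kwargs": {
  "targets": [0,0,0,-0.1,0,0,0,-0.1,0,0,0,-0.1]
}}

```text
t: 4.45
tcp_pos: [0.5281, 0.1344, 0.2571]
eef_rot: [-1.459, 0.598, -0.618]
wrist_force: [-1.0, 3.9, -5.9]
grip_width: 0.0445
```

```bash
python3 - <<'E'
from h import *
st()
E
```

```text
t 4.45 tcp [0.5281 0.1344 0.2571] grasp [0.5312 0.1371 0.1025] w 0.0445
x [ 0.71  -0.704  0.002] y [ 0.02   0.017 -1.   ] z [0.703 0.71  0.027] q [-0.41  0.6   0.08  2.14 -0.15  0.38  0.59] F [-1.   3.9 -5.9] T [ 0.74  0.25 -1.53]
```

Torque of −1.5 N·m after 17° anticlockwise looks like the stop. Trying clockwise to compare.

{"fn": "send_rows", "kwargs": {
  "targets": [0,0,0,0.1,0,0,0,0.1,0,0,0,0.1,0,0,0,0.1,0,0,0,0.1]
}}

```text
t: 4.87
tcp_pos: [0.5277, 0.1346, 0.2574]
eef_rot: [-1.301, 0.993, -1.0]
wrist_force: [-0.7, -0.3, 0.5]
grip_width: 0.0448
```

```bash
python3 - <<'E'
from h import *
st()
im=manip.get_image("wrist");cv2.imwrite("pics/w3.png",im["color"][:,:,::-1])
E
```

```text
t 4.87 tcp [0.5277 0.1346 0.2574] grasp [0.5307 0.1375 0.1028] w 0.0448
x [ 0.276 -0.961 -0.013] y [ 0.02   0.019 -1.   ] z [0.961 0.276 0.024] q [-0.49  0.61  0.21  2.15 -0.35  0.39  0.28] F [-0.7 -0.3  0.5] T [-0.02  0.07  0.05]
```

View pics/w3.png

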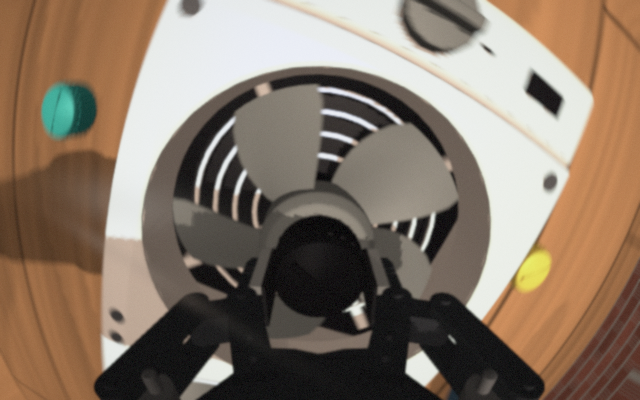

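Clockwise gives freely: 29° with torque near 0, so the thread is left-handed. Turning about 64° more.

{"fn": "send_rows", "kwargs": {
  "targets": [0,0,0,0.11,0,0,0,0.11,0,0,0,0.11,0,0,0,0.11,0,0,0,0.11,0,0,0,0.11,0,0,0,0.11,0,0,0,0.11,0,0,0,0.11]
}}

```text
t: 5.67
tcp_pos: [0.5274, 0.1356, 0.258]
eef_rot: [-0.738, 1.728, -1.71]
wrist_force: [-1.3, -1.3, 0.2]
grip_width: 0.0442
```

```bash
python3 - <<'E'
from h import *
s,p,r=st();print(np.degrees(np.arctan2(r[1,2],r[0,2])))
im=manip.get_image("wrist");cv2.imwrite("pics/w4.png",im["color"][:,:,::-1])
c=im["color"][200:320,250:390].astype(float);cv2.imwrite("pics/w4c.png",cv2.resize(np.clip(c*5,0,255).astype(np.uint8),None,fx=4,fy=4)[:,:,::-1])
E
```

```text
t 5.67 tcp [0.5274 0.1356 0.258 ] grasp [0.5306 0.1386 0.1034] w 0.0442
x [-0.671 -0.741 -0.028] y [ 0.02  0.02 -1.  ] z [ 0.742 -0.671  0.002] q [-0.67  0.65  0.47  2.16 -0.71  0.46 -0.37] F [-1.3 -1.3  0.2] T [-0.15  0.1   0.01]
-42.13735445902946
```

View pics/w4.png

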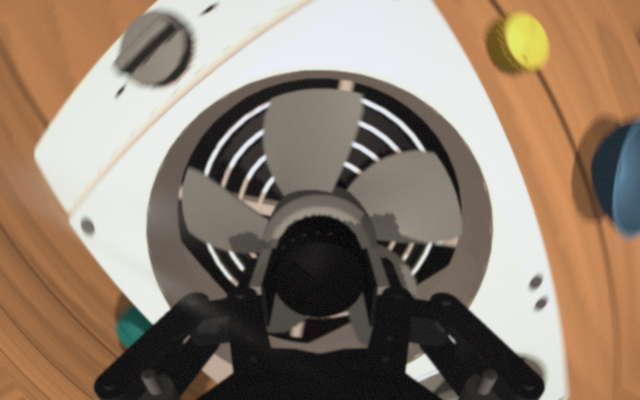

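View pics/w4c.png

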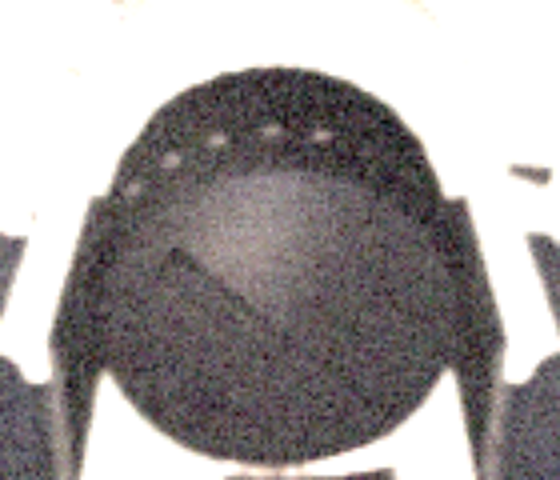

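The rib, seen at crop (220,285), now lies roughly along the fan's long axis, so the cap has turned about 80–85°, inside the 65–115° lift-off window. Lifting gently.

{"fn": "send_rows", "kwargs": {
  "targets": [0,0,0,0.06,0,-0.003,0,0,0,-0.004,0,0,0,-0.005,0,0]
}}

```text
t: 6.05
tcp_pos: [0.5267, 0.1358, 0.2698]
eef_rot: [-0.702, 1.763, -1.745]
wrist_force: [0.8, -0.1, -0.3]
grip_width: 0.0448
```

```bash
python3 - <<'E'
from h import *
st()
E
```

```text
t 6.05 tcp [0.5267 0.1358 0.2698] grasp [0.5295 0.1385 0.1151] w 0.0448
x [-0.708 -0.705 -0.025] y [ 0.018  0.018 -1.   ] z [ 0.706 -0.709  0.   ] q [-0.7   0.64  0.52  2.16 -0.7   0.49 -0.42] F [ 0.8 -0.1 -0.3] T [-0.05 -0.   -0.01]
```

No resisting force, so I'll lift the rest.

{"fn": "send_rows", "kwargs": {
  "targets": [0,-0.01,0,0,0,-0.01,0,0,0,-0.01,0,0,0,-0.01,0,0,0,-0.008,0,0,0,0,0,0,0,0,0,0,0,0,0,0]
}}

```text
t: 6.72
tcp_pos: [0.526, 0.1347, 0.3265]
eef_rot: [-0.703, 1.757, -1.737]
wrist_force: [1.1, -0.4, -0.6]
grip_width: 0.0445
```

```bash
python3 - <<'E'
from h import *
s,p,r=st()
im=manip.get_image("wrist");cv2.imwrite("pics/w5.png",im["color"][:,:,::-1])
for d in manip.spot_point(im,"cap_1_centre"):print("w",np.round(d["point"],4),round(d["p"],2))
im=manip.get_image("scene");cv2.imwrite("pics/s5.png",cv2.resize(im["color"][140:300,240:440],None,fx=3,fy=3)[:,:,::-1])
for d in manip.spot_point(im,"cap_1_centre"):print("s",np.round(d["point"],4),round(d["p"],2))
for d in manip.spot_point(im,"hub_1"):print("hub",np.round(d["point"],4),round(d["p"],2))
print(manip.read_state()["joint_velocities"].round(3))
E
```

```text
t 6.72 tcp [0.526  0.1347 0.3265] grasp [0.5294 0.1378 0.1719] w 0.0445
x [-0.702 -0.711 -0.03 ] y [ 0.022  0.02  -1.   ] z [ 0.712 -0.703  0.001] q [-0.77  0.56  0.62  2.12 -0.61  0.61 -0.49] F [ 1.1 -0.4 -0.6] T [-0.02  0.02  0.01]
w [0.7405 0.1442 0.0214] 0.94
w [0.303  0.1684 0.0176] 0.77
w [0.5285 0.1424 0.164 ] 0.66
s [0.3017 0.1665 0.013 ] 0.54
s [0.7416 0.141  0.0182] 0.51
s [0.5301 0.136  0.1634] 0.48
hub [0.5281 0.1378 0.071 ] 0.76
hub [ 0.507  -0.0793  0.0717] 0.56
[ 0.    -0.001  0.    -0.002  0.001  0.001  0.001]
```

View pics/w5.png

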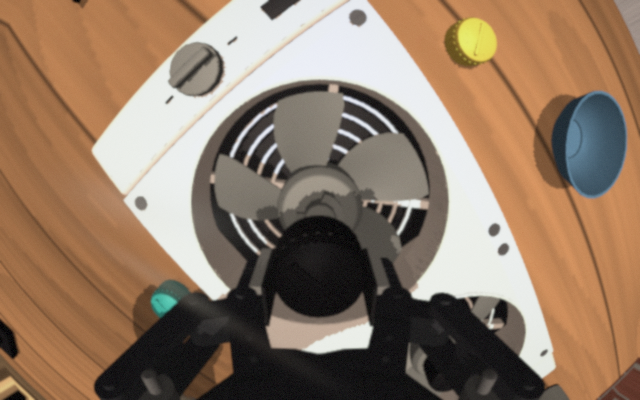

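View pics/s5.png

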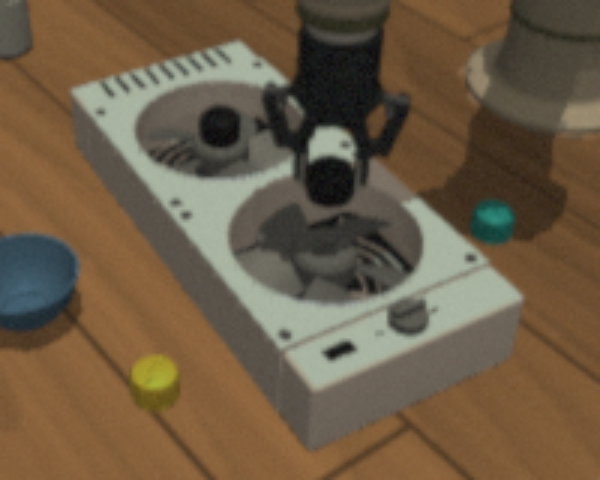

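Held and upright with the rim about 7 cm above the hub. Lowering 1 cm to match the asked height, then settling.

{"fn": "send_rows", "kwargs": {
  "targets": [0,0.005,0,0,0,0.004,0,0,0,0,0,0,0,0,0,0,0,0,0,0]
}}

```text
t: 7.38
tcp_pos: [0.526, 0.1344, 0.3145]
eef_rot: [-0.707, 1.758, -1.74]
wrist_force: [1.2, -0.9, -0.5]
grip_width: 0.0445
```

```bash
python3 - <<'E'
from h import *
s,p,r=st()
im=manip.get_image("scene")
for d in manip.spot_point(im,"cap_1_centre"):print("s",np.round(d["point"],4),round(d["p"],2))
s=manip.read_state();print(s["joint_velocities"].round(3),s["grip_width"])
print(manip.finish_job())
E
```

```text
t 7.38 tcp [0.526  0.1344 0.3145] grasp [0.5289 0.1373 0.1598] w 0.0445
x [-0.703 -0.711 -0.026] y [ 0.019  0.018 -1.   ] z [ 0.711 -0.703  0.   ] q [-0.76  0.58  0.6   2.13 -0.63  0.58 -0.48] F [ 1.2 -0.9 -0.5] T [-0.02  0.01 -0.02]
s [0.7446 0.1402 0.0185] 0.85
s [0.5318 0.1353 0.1532] 0.78
s [0.3004 0.1653 0.0169] 0.56
[-0.003 -0.002  0.002 -0.001 -0.    -0.    -0.   ] 0.044531596585370495
the job is handed in; nothing more can be done
None
```

I unscrewed the cap beside the speed knob and lifted it off. The job is handed in with the cap in the gripper, about 6 cm above its hub.

- **Finding the thread:** A 17° anticlockwise turn built up 1.5 N·m, so that way was blocked. Clockwise turned freely, so this cap has a left-hand thread.
- **Turning and lifting:** I turned it clockwise to roughly 80–90° from home while it was still down on the hub. That angle is an estimate from the rib in the picture and the jaw angles. It then lifted off without resistance.
- **Last checks:**
  - The cap centre was at about (0.532, 0.135, 0.153) m, within a few mm of the hub axis.
  - The gripper is tilted about 1.5°, the arm is still, and the grip opening is steady at 44.5 mm.
  - In the scene picture taken just before I lowered the cap the last 1 cm, the other cap was still on its hub. The bowl and the look-alikes looked untouched.
  - I did not look at the speaker or the display cube again.
- **Disagreements:** The detector never reported the display cube, so I kept clear of it using the picture. It also reported the two look-alikes as caps, and I ignored those.

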